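# Hold the clamping plate over the chasing box

### The arm

A 6-joint arm with a two-finger parallel gripper is mounted at the origin on the work surface. World frame = base frame: x ahead of the robot, y to its left, z up, the work surface at z = 0. Lengths are in m, angles in rad, forces in N, time in s.
With the tool pointing down it reaches from about 0.35 to 0.975 m from the base axis. Payload 4.9 kg.
Tool frame: the origin (TCP) lies at the very end of the fingers, on their centre line; the grasp point (between the pads) lies 19 mm behind it; z points along the fingers, y is the line along which they close (so a half turn about z gives the same grasp; the last joint's range is limited). The gripper opens to 85 mm and grips with 20 to 120 N. Pads are 22 mm wide; open, the fingers measure 114 mm over their backs; the gripper's body (76 mm by 85 mm) begins 54 mm behind the grasp point. The pads swing forward as they close: fully open they stand 13 mm farther back than shut.
Start: joints at [-1.297, 0.053, 1.613, -0, 1.476, -0.119], TCP at [0.239, -0.577, 0.231] pointing down, gripper open.
Joint ranges: [-3.01, 3.01], [-1.01, 2.22], [0.06, 2.58], [-1.02, 4.17], [0.09, 2.62], [-3.14, 3.14]. Speed limits (rad/s): [2.57, 2.57, 3.14, 3.14, 3.14, 3.14].

### API

Orientations are given as a unit quaternion [w, x, y, z].
In Python, from plant import * gives the robot as it stands.
- The arm moves only by the tool jog_arm, never from a script. Its argument "moves" is a list that holds one entry, the list of rows, each a list of 7 numbers: the finger opening in cm, from 0 to 8.54, then the shift along the tool's x, y, z in cm, then the turn, a rotation vector about the tool's x, y, z in rad. A call has 1 to 20 rows; each row shifts and turns the commanded pose from where the row before left it, along the tool's axes as they then stand; what a row does not reach is not made up. A row lasts 1/12 s, in which the tool goes at most 41.7 mm and 7.16 degrees, less where a joint would pass 70% of its speed; a pose out of reach is approached as far as the arm can. A call is refused whole if a number of a shift passes 4.17 or a number of a turn 0.125, either way. A call with a gripper value outside its range is refused whole. The fingers move at their own pace and stop on an object; the grip force is fixed at half the most. Time passes only in rows, so rows that do not move let the fingers close. It gives the time, the measured TCP pose, the force, the opening and the grip force at its end, in the units of the state.
- state(): the state, without advancing time (a new reading comes with each control period).
- grab_frame(name): name is "scene" or "top" or "wrist"; returns a dict with "color" (480x640x3 uint8, blue, green, red), "depth" (480x640 float32, m along the optical axis (not along the pixel's ray), 0 where there is no reading), "fx", "fy", "cx", "cy" (pixels), "R" (3x3) and "t" (3): a world point X has camera coordinates R X + t. Camera axes: x right, y down, z forward; pixel columns grow to the right and rows downward; lengths in m; the calibration is good to about 2 mm. A picture is of the moment at which its call begins.
- job_done(): hands the job in; it is judged then, once.
Trained networks look in a picture, given as the dict that the camera call returned (one of the last four; its "shot" number tells which), for a name from the list of things; names that differ only in an ending like _2 or _b are one class to them, and where a whole thing is asked for, a point or a joint stands for the part that bears it (a point fixed in the world has none). Each returns a list of dicts, best first, with "p" (0 to 1); they miss things now and then, are a little off and sometimes report something else, mostly with a low value. They report only what shows in the picture. A call takes as long as a camera call. They do not tell look-alikes from the thing itself.
- recognise(name, picture): "rect" ([centre column, centre row, width, height] in pixels, round what is visible of it).
- regions_of(name, picture): "pixels" (480x640 bool, what is visible of it) and "rect" ([centre column, centre row, width, height] in pixels, round what is visible of it).
The state is a dict: "time": time; "joint_pos": joint angles; "joint_vel": joint speeds; "joint_efforts": joint torques, N m; "tool_pos": TCP position; "tool_rot": TCP orientation; "contact_force": force on the tool from outside, world axes, zero at the start; "ft_torque": the same for the moment, N m; "gripper_width": opening from 0.0 (shut) to 1.0 (fully open); "grasp_force": force on a finger pad.
Only numpy, scipy, OpenCV 4.12 (cv2) and the standard library are available. Lean on these libraries where they do the work, as an engineer would, in place of code of your own. Each camera call takes 0.05 s, during which the arm holds its last target. There are 200 camera calls.

### The job

The finished metal plaque still stands in the plywood chasing box: take it out and stand it on edge in the one free slot of the wooden rack. Then lift the aluminium cover plate by its rib and hold it level over the box, about a centimetre above the rim and not touching it, so that each of its four holes lies centred over a threaded insert (either way round will do). Finish while still holding the plate there for the screws to be put in, and leave the other plaques, the tools and everything else where they are.

Things in the scene. Friction and masses are not known exactly. Their poses are not given: they have to be found in the camera images.
- box: Open plywood box fixed to the bench, 200 (x) x 160 (y) x 50 mm high, rim 30 mm wide; origin = centre of its underside, z up. In the rim's corners four brass threaded inserts (bore 7 mm) at x = +-85, y = +-65, z = 50 mm. Inside: floor at z = 12 mm, two strips (top z = 38 mm) leaving a 9 mm groove along x through the centre.
- thread0 (a point): Centre of the box's insert at its x = +85, y = +65 mm, at rim height (z = 50 mm)
- thread2 (a point): Centre of the box's insert at its x = -85, y = -65 mm, at rim height (z = 50 mm)
- cover: Loose aluminium cover plate, 200 (x) x 160 (y) x 5 mm, about 0.3 kg, flat on the bench to the left or right of the box; origin = centre of its underside, z up, balanced there. Four 16 mm holes at x = +-85, y = +-65 mm; same after half a turn. On its middle web, between two windows, stands a grip rib 60 mm (x) x 12 mm (y), top 40 mm above the underside: grip across y.
- hole0 (a point): Centre of the cover's hole at its x = +85, y = +65 mm, on the underside
- hole2 (a point): Centre of the cover's hole at its x = -85, y = -65 mm, on the underside
- plaque: Finished plaque, loose, steel-coloured metal with a raised rosette, 100 (x) x 5 (y) x 95 mm high (z), about 0.18 kg; origin at the middle of its lower edge. It starts upright in the box's groove, along the box's x axis, its top 57 mm above the box's rim.
- rack: Fixed wooden plaque rack, 130 (x) x 190 (y) mm, on the other side of the box from the cover; origin = centre of its underside. Three slots along x at y = -60, 0, +60 mm: floor at z = 12 mm, 9 mm wide up to z = 35 mm, flaring to about 28 mm at z = 52 mm, 120 mm long, open ends. Two hold a plaque, one is free.
- liner: Thin cork strip (120 x 8 x 1 mm) on the floor of the free slot; it marks the free slot and may be stood on. Origin at the centre of its underside = centre of the slot's floor (12 mm above the bench), x along the slot, z up.
- stored0: Plaque of the same size already standing in the rack, origin at the middle of its lower edge: leave alone
- stored1: The other plaque already standing in the rack, same size, origin at the middle of its lower edge: leave alone
- hammer: Chasing hammer, 280 mm long, lying on the bench well to the left: leave alone
- screwdriver: Screwdriver, 190 mm long, lying beyond the box: leave alone
- muffs: Ear defenders, 126 mm high, 130 mm wide, standing beyond and to the right of the box: leave alone
- rosette: Cast metal rosette, 66 mm across and 8 mm high, beyond and to the left of the box: leave alone
- punch: Square steel punch, 120 x 9 x 9 mm, lying between box and robot, left: leave alone
- rubber_block: Green rubbing block, 45 x 28 x 20 mm, between box and robot, right: leave alone
- wax_jar: Amber jar, 68 mm across and 75 mm high, well to the right: leave alone
Mind the look-alikes: they are no part of the job. Leave any blue look-alike of the plaque alone.

How it is judged:
By the outcome, as a careful person would: the job done as asked, in the order asked, and still so for the second after the job is handed in, while the arm keeps its last pose, push and grip.
It also fails if it takes over 61 s, if anything falls off the work surface, if the arm or the gripper's body presses on something with over 40 N, if the wrist force passes 120 N, or if a joint passes its speed limit or range.

## Working session

There is one attempt and no reset: what is moved stays moved. The work goes in short steps, Python scripts to look and compute and a tool call to move; the robot and the scene stay as the last step left them, time stands still between calls to the robot, and variables do not carry over. Pictures are saved under pics/ and viewed, at most 10 in all, crops included, and the job is handed in when it is done.

Besides the shell and the picture viewer there is one more tool, called after "Call:" as name(argument=value, ...) on one line, values as JSON. jog_arm: Moves the arm, as the interface text tells. Its arguments: {"type":"object","properties":{"moves":{"type":"array"}},"required":["moves"]}

```bash
mkdir -p pics
cat > h.py <<'E'
from plant import *
import numpy as np, cv2
def pts(f,m=None):
    d=f["depth"]; v,u=np.nonzero((d>0) if m is None else (m&(d>0)))
    z=d[v,u]; P=np.stack([(u-f["cx"])/f["fx"]*z,(v-f["cy"])/f["fy"]*z,z],1)
    return (P-f["t"])@f["R"]
def proj(f,X):
    c=np.atleast_2d(X)@f["R"].T+f["t"]
    return np.stack([c[:,0]/c[:,2]*f["fx"]+f["cx"],c[:,1]/c[:,2]*f["fy"]+f["cy"]],1)
E
python3 - <<'E'
from h import *
s=state();print(s["tool_pos"],s["tool_rot"],s["time"])
for n in ["scene","top"]:
    f=grab_frame(n);cv2.imwrite(f"pics/{n}0.png",f["color"])
    np.savez(f"{n}0.npz",**{k:f[k] for k in["color","depth","fx","fy","cx","cy","R","t"]})
    for o in ["box","cover","plaque","rack","liner","stored0","punch","hammer","muffs","screwdriver","rosette","rubber_block","wax_jar"]:
        for r in regions_of(o,f)[:4]:
            P=pts(f,r["pixels"])
            print(n,o,round(r["p"],2),np.round(r["rect"]),np.round(np.median(P,0),3) if len(P) else "", np.round(np.percentile(P,[2,98],axis=0),3).tolist() if len(P) else "")
E
```

```text
[ 0.23906032 -0.57678595  0.23005676] [-1.02049715e-03  9.80774479e-01  1.95141929e-01 -8.09729814e-05] 0.0
scene box 0.96 [306. 239.  74.  65.] [ 0.554 -0.01   0.045] [[0.446, -0.102, 0.005], [0.643, 0.056, 0.055]]
scene cover 0.89 [244. 195.  64.  50.] [ 0.543 -0.333  0.004] [[0.439, -0.429, -0.004], [0.639, -0.25, 0.038]]
scene cover 0.43 [305. 240.  75.  69.] [ 0.554 -0.01   0.045] [[0.446, -0.102, 0.005], [0.643, 0.056, 0.055]]
scene cover 0.31 [311. 190.  18.  14.] [ 0.366 -0.164  0.018] [[0.346, -0.181, 0.006], [0.385, -0.153, 0.026]]
scene plaque 0.94 [350. 208.  25.  31.] [0.346 0.012 0.052] [[0.341, -0.037, 0.003], [0.351, 0.056, 0.095]]
scene plaque 0.79 [303. 233.  21.  28.] [ 0.55  -0.023  0.073] [[0.502, -0.027, 0.036], [0.597, -0.02, 0.107]]
scene plaque 0.66 [334. 281.  19.  37.] [0.621 0.171 0.054] [[0.605, 0.122, -0.001], [0.634, 0.212, 0.096]]
scene plaque 0.4 [291. 158.   5.  18.] [ 0.328 -0.299  0.063] [[0.293, -0.348, 0.023], [0.35, -0.267, 0.097]]
scene rack 0.88 [393. 280.  75.  55.] [0.479 0.304 0.015] [[0.402, 0.204, 0.005], [0.531, 0.384, 0.055]]
scene rack
[... 2656 characters left out ...]
], [0.579, 0.636, 0.03]]
top screwdriver 0.54 [324. 171.  35.  10.] [ 0.763 -0.01   0.022] [[0.752, -0.053, 0.013], [0.777, 0.032, 0.029]]
top rosette 0.83 [235. 186.  25.  23.] [0.72  0.261 0.006] [[0.693, 0.232, -0.001], [0.751, 0.289, 0.012]]
top rosette 0.45 [534. 269.  33.  24.] [ 0.459 -0.585  0.072] [[0.431, -0.624, 0.013], [0.488, -0.565, 0.079]]
top rubber_block 0.6 [382. 309.  15.  18.] [ 0.358 -0.167  0.019] [[0.338, -0.181, -0.002], [0.383, -0.154, 0.025]]
top rubber_block 0.37 [439. 246.  73.  79.] [ 0.538 -0.339  0.005] [[0.437, -0.431, -0.002], [0.641, -0.253, 0.039]]
top wax_jar 0.58 [384. 309.  16.  14.] [ 0.361 -0.168  0.019] [[0.338, -0.184, 0.006], [0.381, -0.154, 0.025]]
```

Run:
```python
from h import *
a=np.load("scene0.npz");b=np.load("top0.npz")
A=cv2.resize(a["color"][120:390,180:520],None,fx=2.2,fy=2.2,interpolation=cv2.INTER_CUBIC)
cv2.imwrite("pics/sc.png",A)
B=cv2.resize(b["color"][150:360,170:500],None,fx=2.4,fy=2.4,interpolation=cv2.INTER_CUBIC)
cv2.imwrite("pics/tc.png",B)
```

```text
(no output)
```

View pics/sc.png

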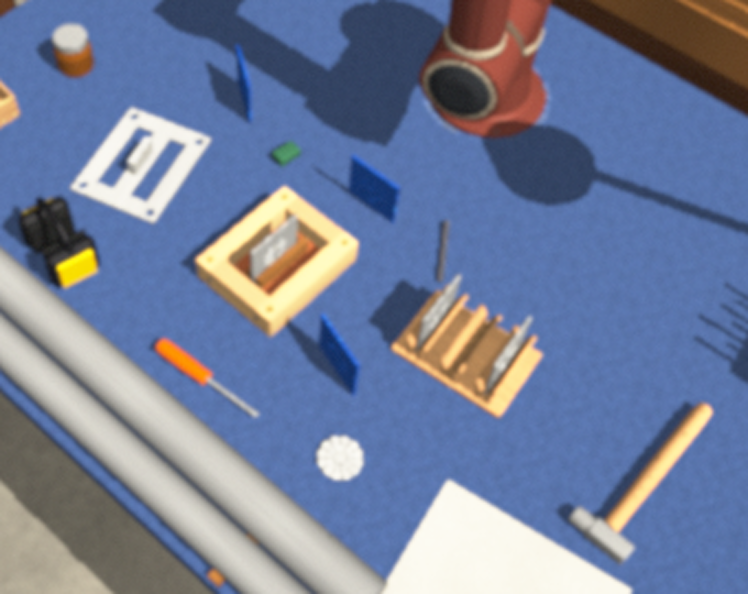

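View pics/tc.png

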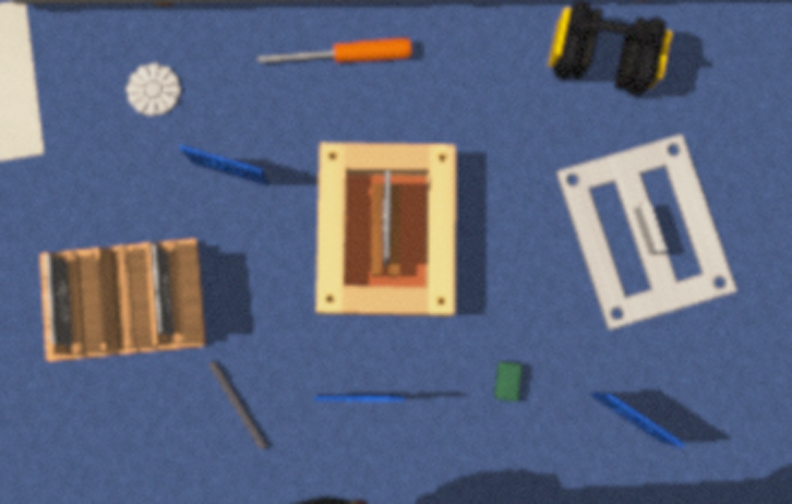

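The plaque is the steel one in the box groove, scene pixel (303,233). The look-alikes are the blue plates at (350,208), (334,281) and (291,158), and the stored plaques at (380,262) and (409,284). The stored plaques stand 120 mm apart, so the middle slot is the free one. I'll check this up close with the wrist camera.

Call:
jog_arm(moves=[[[8.5, 0, 0, -3.3, 0, 0, 0.098], [8.5, 0, 0, -3.3, 0, 0, 0.098], [8.5, 0, 0, -3.3, 0, 0, 0.098], [8.5, 0, 0, -3.3, 0, 0, 0.098], [8.5, 1.88, -3.46, 0, 0, 0, 0], [8.5, 1.88, -3.46, 0, 0, 0, 0], [8.5, 1.88, -3.46, 0, 0, 0, 0], [8.5, 1.88, -3.46, 0, 0, 0, 0], [8.5, 1.88, -3.46, 0, 0, 0, 0], [8.5, 1.88, -3.46, 0, 0, 0, 0], [8.5, 1.88, -3.46, 0, 0, 0, 0], [8.5, 1.88, -3.46, 0, 0, 0, 0], [8.5, 1.88, -3.46, 0, 0, 0, 0], [8.5, 1.88, -3.46, 0, 0, 0, 0], [8.5, 1.88, -3.46, 0, 0, 0, 0], [8.5, 1.88, -3.46, 0, 0, 0, 0], [8.5, 1.88, -3.46, 0, 0, 0, 0], [8.5, 1.88, -3.46, 0, 0, 0, 0], [8.5, 1.88, -3.46, 0, 0, 0, 0], [8.5, 1.88, -3.46, 0, 0, 0, 0]]])

```text
time: 3.07
tool_pos: [0.5401, -0.0215, 0.3636]
tool_rot: [0.0, 1.0, 0.001, 0.0]
contact_force: [0.4, 0.2, -0.5]
gripper_width: 0.998
grasp_force: 0.0
```

```bash
cat >> h.py <<'E'
def look(name,n="wrist"):
    f=grab_frame(n);cv2.imwrite(f"pics/{name}.png",f["color"])
    np.savez(f"{name}.npz",**{k:f[k] for k in["color","depth","fx","fy","cx","cy","R","t"]}); return f
def say():
    s=state();w,x,y,z=s["tool_rot"]
    print("t",s["time"],"pos",np.round(s["tool_pos"],4),"yaw",round(2*np.arctan2(y,x),4),"tilt",np.round([w,z],4),"F",np.round(s["contact_force"],1),"w",round(s["gripper_width"],3),"g",round(s["grasp_force"],1))
E
python3 - <<'E'
from h import *
say(); f=look("w1")
print("cam",-f["R"].T@f["t"],f["R"])
for o in ["box","plaque","thread0"]:
    for r in regions_of(o,f)[:5]:
        P=pts(f,r["pixels"]); print(o,round(r["p"],2),np.round(r["rect"]),np.round(np.median(P,0),4))
E
```

```text
t 3.0667 pos [ 0.5401 -0.0215  0.3636] yaw 0.0011 tilt [0.0001 0.0004] F [ 0.4  0.2 -0.5] w 0.998 g 0.0
cam [ 0.62319713 -0.02137047  0.50731485] [[ 6.60109384e-04 -9.99999779e-01 -8.14006827e-05]
 [-9.47869152e-01 -6.51636537e-04  3.18659137e-01]
 [-3.18659119e-01 -1.33192690e-04 -9.47869373e-01]]
box 0.73 [568. 168. 141. 188.] [ 0.5503 -0.3357  0.006 ]
box 0.59 [322. 174. 155. 179.] [ 0.5478 -0.0243  0.0502]
box 0.55 [ 13. 255.  26.  91.] [0.4397 0.3494 0.0564]
plaque 0.92 [294. 331.  84.  43.] [0.345  0.0083 0.0592]
plaque 0.8 [321. 176.   8. 101.] [ 0.5551 -0.0247  0.1076]
plaque 0.73 [538. 350.  94.  77.] [ 0.3238 -0.3006  0.0633]
plaque 0.6 [139. 111. 126.  37.] [0.6163 0.1609 0.0751]
thread0 0.8 [323. 174. 153. 180.] [ 0.5478 -0.0238  0.0502]
```

View pics/w1.png

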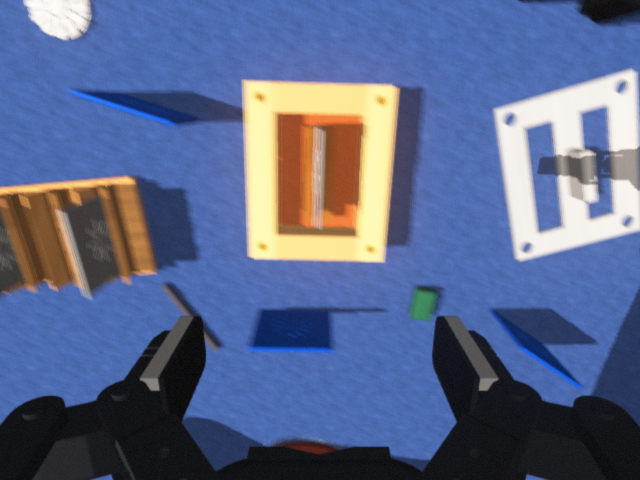

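The wrist view shows the steel plaque edge-on at (320,176) in the box, with the inserts at about (260,98), (380,100), (371,248) and (263,246). Next I'll measure the plaque line and the inserts.

```bash
cat >> h.py <<'E'
def onplane(f,uv,z):
    uv=np.atleast_2d(uv).astype(float); d=np.stack([(uv[:,0]-f["cx"])/f["fx"],(uv[:,1]-f["cy"])/f["fy"],np.ones(len(uv))],1)@f["R"]
    c=-f["R"].T@f["t"]; return c+d*((z-c[2])/d[:,2])[:,None]
def blob(f,uv,r=9,dark=True):
    "intensity-weighted centre of a dark spot near uv"
    g=cv2.cvtColor(f["color"],cv2.COLOR_BGR2GRAY).astype(float); 
    for _ in range(4):
        u,v=np.round(uv).astype(int); w=g[v-r:v+r+1,u-r:u+r+1]; y,x=np.mgrid[-r:r+1,-r:r+1]
        k=np.clip(np.median(w)-15-w,0,None)*(x*x+y*y<=r*r); uv=np.array([u+(k*x).sum()/k.sum(),v+(k*y).sum()/k.sum()])
    return uv
def rectpose(Q,a=.085,b=.065,tgt=0.):
    "Q 4 pts; fit centre,yaw of holes pattern (yaw mod pi near tgt)"
    M=np.array([[a,b],[-a,b],[-a,-b],[a,-b]]); best=None; c=Q.mean(0)
    from itertools import permutations
    for p in permutations(range(4)):
        D=Q[list(p)]-c; th=np.arctan2((M[:,0]*D[:,1]-M[:,1]*D[:,0]).sum(),(M*D).sum())
        R=np.array([[np.cos(th),-np.sin(th)],[np.sin(th),np.cos(th)]]); e=np.abs(D-M@R.T).max()
        if abs(th-tgt)<1.57 and (best is None or e<best[2]): best=(c,th,e)
    return best
E
python3 - <<'E'
from h import *
f=dict(np.load("w1.npz"))
uv=np.array([blob(f,np.array(p),7) for p in [(260,98),(380,100),(371,248),(263,246)]]);print(uv.round(1).tolist())
print("box",rectpose(onplane(f,uv,.05)[:,:2]))
P=pts(f); m=(abs(P[:,0]-.55)<.09)&(abs(P[:,1]+.024)<.04)&(P[:,2]>.075); Q=P[m]; T=Q[Q[:,2]>.1]
print(len(Q),"x",np.percentile(T[:,0],[0,2,50,98,100]).round(4),"y",np.percentile(T[:,1],[2,50,98]).round(4),"z",np.percentile(T[:,2],[2,50,98]).round(4),np.polyfit(T[:,0]-.55,T[:,1],1))
for lo,hi in[(.075,.09),(.09,.1)]:
  k=Q[(Q[:,2]>lo)&(Q[:,2]<hi)]; print(lo,len(k),np.median(k,0).round(4))
# rim surface depth check
k=P[(abs(P[:,0]-.62)<.006)&(abs(P[:,1]+.024)<.05)];print("rim z",np.median(k[:,2]))
u=proj(f,[[.55,-.024,.107]])[0].astype(int)
cv2.imwrite("pics/c1.png",cv2.resize(f["color"][70:270,235:410],None,fx=3,fy=3,interpolation=cv2.INTER_CUBIC))
E
```

```text
[[259.6, 96.7], [380.8, 100.2], [370.0, 248.9], [262.3, 246.2]]
box (array([ 0.5424232 , -0.02079208]), np.float64(-0.026650017938067573), np.float64(7.884035091566821e-05))
16897 x [0.4985 0.5329 0.5563 0.5588 0.5974] y [-0.0639 -0.0301  0.0144] z [0.1083 0.4433 0.4511] [ 0.93500312 -0.03196863]
0.075 38 [ 0.5491 -0.0218  0.0803]
0.09 10 [ 0.5797 -0.0232  0.0951]
rim z 0.051209251494716314
```

View pics/c1.png

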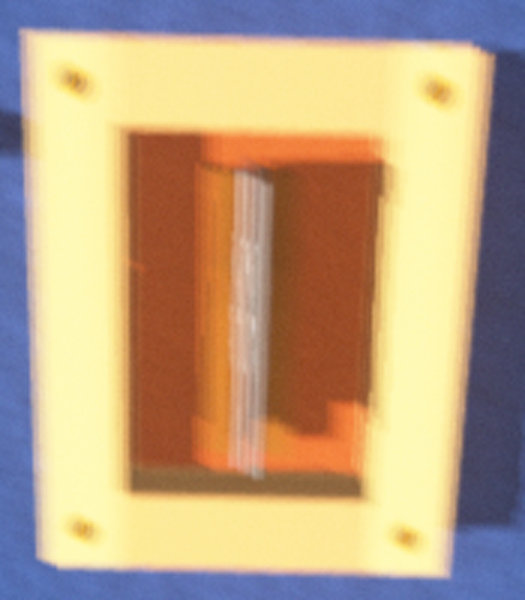

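The box fit is good, with residual under 0.1 mm. The plaque is the steel one with the relief. I'll move over the rack for one close look before grasping.

Call:
jog_arm(moves=[[[8.5, -0.5, -3.96, 0, 0, 0, 0], [8.5, -0.5, -3.96, 0, 0, 0, 0], [8.5, -0.5, -3.96, 0, 0, 0, 0], [8.5, -0.5, -3.96, 0, 0, 0, 0], [8.5, -0.5, -3.96, 0, 0, 0, 0], [8.5, -0.5, -3.96, 0, 0, 0, 0], [8.5, -0.5, -3.96, 0, 0, 0, 0], [8.5, -0.5, -3.96, 0, 0, 0, 0], [3, 0, 0, 0, 0, 0, 0], [3, 0, 0, 0, 0, 0, 0]]])

```text
time: 4.1
tool_pos: [0.4991, 0.2935, 0.3632]
tool_rot: [0.0, 1.0, 0.001, -0.0]
contact_force: [0.0, -0.4, -0.2]
gripper_width: 0.743
grasp_force: 0.0
```

Run:
```python
from h import *
say(); f=look("w2")
for o in ["rack","liner","stored0"]:
    for r in regions_of(o,f)[:4]:
        P=pts(f,r["pixels"]); print(o,round(r["p"],2),np.round(r["rect"]),np.round(np.median(P,0),4),np.percentile(P,[1,99],axis=0).round(3).tolist(), len(P))
        if o!="rack":
            uv=np.argwhere(r["pixels"])[:,::-1]; W=onplane(f,uv,.013)[:,:2]; print("   rect", cv2.minAreaRect(W.astype(np.float32)*1000))
            k=P[(P[:,2]>.1)&(P[:,2]<.115)]
            if len(k)>20: print("   top",np.median(k,0).round(4),np.polyfit(k[:,0]-.46,k[:,1],1).round(4),np.percentile(k[:,0],[1,99]).round(4))
P=pts(f); 
k=P[(abs(P[:,2]-.0525)<.004)&(abs(P[:,0]-.46)<.12)&(abs(P[:,1]-.29)<.13)]; print("rack top",len(k),cv2.minAreaRect(k[:,:2].astype(np.float32)*1000),np.median(k[:,2]))
g=dict(np.load("w1.npz"));P=pts(g);k=P[(abs(P[:,2]-.106)<.006)&(abs(P[:,0]-.55)<.07)&(abs(P[:,1]+.024)<.03)]
print("plaque",len(k),np.median(k,0),np.percentile(k[:,0],[0,1,99,100]).round(4),np.polyfit(k[:,0]-.548,k[:,1],1).round(4))
```

```text
t 4.1 pos [0.4991 0.2935 0.3632] yaw 0.0022 tilt [ 0.0003 -0.0001] F [ 0.  -0.4 -0.2] w 0.743 g 0.0
rack 0.83 [315. 206. 158. 120.] [0.4714 0.2897 0.0151] [[0.395, 0.2, 0.001], [0.529, 0.389, 0.054]] 13014
liner 0.94 [319. 205.  16.  97.] [0.4614 0.2943 0.0141] [[0.403, 0.286, 0.012], [0.52, 0.303, 0.037]] 662
   rect ((460.6997375488281, 294.0318908691406), (120.77655029296875, 10.204541206359863), 5.074815273284912)
stored0 0.75 [370. 214.  18. 106.] [0.4707 0.2365 0.0895] [[0.406, 0.222, 0.012], [0.516, 0.241, 0.109]] 1257
   rect ((446.45416259765625, 226.28030395507812), (140.83299255371094, 18.599056243896484), 6.1687822341918945)
   top [0.4698 0.2349 0.1077] [0.0898 0.2342] [0.4184 0.5158]
stored0 0.57 [263. 224.  22. 103.] [0.4616 0.3525 0.0842] [[0.377, 0.347, 0.002], [0.505, 0.365, 0.109]] 1506
   rect ((434.235107421875, 362.12396240234375), (138.2876739501953, 22.889575958251953), 3.6647450923919678)
   top [0.4591 0.3535 0.1077] [0.0884 0.3536] [0.4081 0.5053]
rack top 3725 ((460.76513671875, 294.1265869140625), (120.70706176757812, 157.8885955810547), 5.177505970001221) 0.05207217013071929
plaque 500 [ 0.55120953 -0.02476841  0.10787012] [0.4985 0.4996 0.5965 0.5974] [-0.0253 -0.0248]
```

View pics/w2.png

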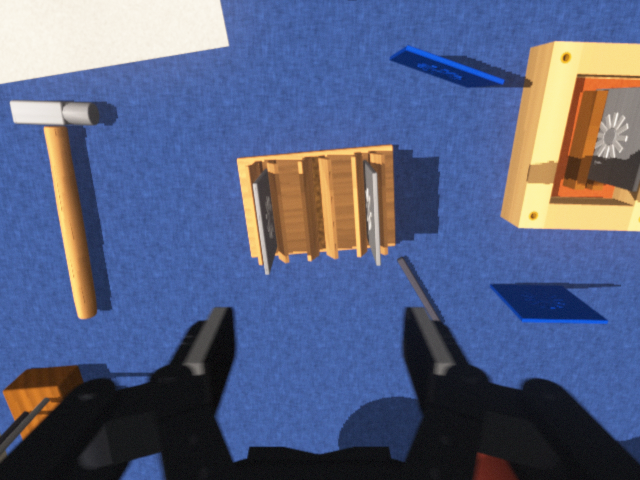

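The cork liner shows at (319,205), in the middle slot between the stored plaques at (263,224) and (370,214). That puts the slot centre at (0.4607, 0.2941) with yaw 0.0895. Now I'll go to the plaque.

Call:
jog_arm(moves=[[[3, 0.61, 3.93, 0, 0, 0, 0], [3, 0.61, 3.93, 0, 0, 0, 0], [3, 0.61, 3.93, 0, 0, 0, 0], [3, 0.61, 3.93, 0, 0, 0, 0], [3, 0.61, 3.93, 0, 0, 0, 0], [3, 0.61, 3.93, 0, 0, 0, 0], [3, 0.61, 3.93, 0, 0, 0, 0], [3, 0.61, 3.93, 0, 0, 0, 0.028], [3, 0, 0, 3.9, 0, 0, 0], [3, 0, 0, 3.9, 0, 0, 0], [3, 0, 0, 3.9, 0, 0, 0], [3, 0, 0, 3.9, 0, 0, 0], [3, 0, 0, 3.9, 0, 0, 0], [3, 0, 0, 3.0, 0, 0, 0], [3, 0, 0, 0, 0, 0, 0]]])

```text
time: 5.55
tool_pos: [0.5428, -0.0219, 0.1303]
tool_rot: [-0.001, 1.0, -0.015, -0.007]
contact_force: [-0.6, -0.5, -0.8]
gripper_width: 0.352
grasp_force: 0.0
```

Run:
```python
from h import *
say()
```

```text
t 5.55 pos [ 0.5428 -0.0219  0.1303] yaw -0.0299 tilt [-0.001  -0.0069] F [-0.6 -0.5 -0.8] w 0.352 g 0.0
```

Call:
jog_arm(moves=[[[3, 0, 0, 0, 0, 0, 0], [3, 0, 0, 0, 0, 0, 0]]])

```text
time: 5.72
tool_pos: [0.5497, -0.0222, 0.1409]
tool_rot: [0.0, 1.0, -0.014, 0.002]
contact_force: [1.5, -0.1, 1.3]
gripper_width: 0.351
grasp_force: 0.0
```

Run:
```python
from h import *
say()
```

```text
t 5.7167 pos [ 0.5497 -0.0222  0.1409] yaw -0.0286 tilt [0.0003 0.0017] F [ 1.5 -0.1  1.3] w 0.351 g 0.0
```

Call:
jog_arm(moves=[[[3, 0, -0.1, 1.2, 0, 0, 0], [3, 0, 0, 1.2, 0, 0, 0], [3, 0, 0, 1.2, 0, 0, 0], [3, 0, 0, 1.2, 0, 0, 0], [3, 0, 0, 1.2, 0, 0, 0], [3, 0, 0, 1.2, 0, 0, 0], [3, 0, 0, 1.1, 0, 0, 0], [3, 0, 0, 0, 0, 0, 0], [3, 0, 0, 0, 0, 0, 0], [3, 0, 0, 0, 0, 0, 0]]])

```text
time: 6.55
tool_pos: [0.5488, -0.0202, 0.0556]
tool_rot: [0.0, 1.0, -0.014, 0.0]
contact_force: [0.3, 0.3, 0.8]
gripper_width: 0.348
grasp_force: 0.0
```

Run:
```python
from h import *
say()
```

```text
t 6.55 pos [ 0.5488 -0.0202  0.0556] yaw -0.0272 tilt [0.     0.0003] F [0.3 0.3 0.8] w 0.348 g 0.0
```

Call:
jog_arm(moves=[[[3, 0, 0.1, 0, 0, 0, 0], [0, 0, 0, 0, 0, 0, 0], [0, 0, 0, 0, 0, 0, 0], [0, 0, 0, 0, 0, 0, 0], [0, 0, 0, 0, 0, 0, 0], [0, 0, 0, 0, 0, 0, 0], [0, 0, 0, 0, 0, 0, 0], [0, 0, 0, 0, 0, 0, 0], [0, 0, 0, 0, 0, 0, 0]]])

```text
time: 7.3
tool_pos: [0.549, -0.0226, 0.0562]
tool_rot: [0.002, 1.0, -0.013, 0.001]
contact_force: [-1.7, -4.9, 1.8]
gripper_width: 0.053
grasp_force: 60.8
```

Run:
```python
from h import *
say()
```

```text
t 7.3 pos [ 0.549  -0.0226  0.0562] yaw -0.0267 tilt [0.0016 0.0007] F [-1.7 -4.9  1.8] w 0.053 g 60.8
```

Call:
jog_arm(moves=[[[0, 0, 0, -0.5, 0, 0, 0], [0, 0, 0, -1, 0, 0, 0], [0, 0, 0, -1.5, 0, 0, 0], [0, 0, 0, -2, 0, 0, 0], [0, 0, 0, -2, 0, 0, 0], [0, 0, 0, -2, 0, 0, 0], [0, 0, 0, -2, 0, 0, 0], [0, 0, 0, -1.5, 0, 0, 0], [0, 0, 0, -1, 0, 0, 0], [0, 0, 0, -0.5, 0, 0, 0], [0, 0, 0, 0, 0, 0, 0], [0, 0, 0, 0, 0, 0, 0]]])

```text
time: 8.3
tool_pos: [0.5479, -0.021, 0.1943]
tool_rot: [-0.0, 1.0, -0.014, -0.001]
contact_force: [-0.0, -0.2, -2.5]
gripper_width: 0.046
grasp_force: 60.6
```

Run:
```python
from h import *
say(); f=look("w3")
P=pts(f); s=state()["tool_pos"]
k=P[(abs(P[:,0]-s[0])<.09)&(abs(P[:,1]-s[1])<.02)&(P[:,2]>.1)&(P[:,2]<s[2]+.06)]
T=k[k[:,2]>k[:,2].max()-.008]
print(len(k),k.min(0),k.max(0)); 
k2=k[k[:,0]>s[0]+.025]; print(np.polyfit(k2[:,0]-s[0],k2[:,1],1))
# plaque end edge: z vs x of top line
top=k[(k[:,0]>s[0]+.025)]; b=np.histogram(top[:,0],8)[1]
for i in range(8):
    q=top[(top[:,0]>=b[i])&(top[:,0]<b[i+1])]; 
    if len(q): print(round(b[i],3),len(q),q[:,2].max().round(4),np.median(q[:,1]).round(4),q[:,2].min().round(4))
```

```text
t 8.3 pos [ 0.5479 -0.021   0.1943] yaw -0.0272 tilt [-0.0002 -0.0007] F [-0.  -0.2 -2.5] w 0.046 g 60.6
13573 [ 0.53247872 -0.04097396  0.15173185] [ 0.59714461 -0.00100341  0.25379885]
[-0.03966254 -0.02036264]
0.573 191 0.2473 -0.0214 0.2441
0.576 192 0.2475 -0.0215 0.2439
0.579 202 0.2473 -0.0218 0.2441
0.582 212 0.2474 -0.0217 0.2443
0.585 210 0.2478 -0.0218 0.2444
0.588 229 0.2477 -0.0219 0.2441
0.591 231 0.2475 -0.0222 0.2438
0.594 1250 0.2476 -0.0223 0.1517
```

View pics/w3.png

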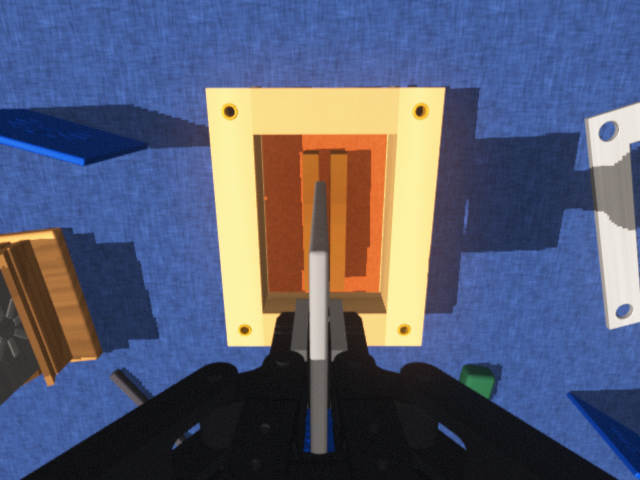

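The plaque is held level, top edge at (318,250), clear of the box. I'll turn and carry it over the slot.

Call:
jog_arm(moves=[[[0, 0, 0, 0, 0, 0, -0.058], [0, 0, 0, 0, 0, 0, -0.058], [0, -0.25, -1.34, 0, 0, 0, 0], [0, -0.49, -2.68, 0, 0, 0, 0], [0, -0.49, -2.68, 0, 0, 0, 0], [0, -0.49, -2.68, 0, 0, 0, 0], [0, -0.49, -2.68, 0, 0, 0, 0], [0, -0.49, -2.68, 0, 0, 0, 0], [0, -0.49, -2.68, 0, 0, 0, 0], [0, -0.49, -2.68, 0, 0, 0, 0], [0, -0.49, -2.68, 0, 0, 0, 0], [0, -0.49, -2.68, 0, 0, 0, 0], [0, -0.49, -2.68, 0, 0, 0, 0], [0, -0.49, -2.68, 0, 0, 0, 0], [0, -0.25, -1.34, 0, 0, 0, 0], [0, 0, 0, 0, 0, 0, 0], [0, 0, 0, 0, 0, 0, 0], [0, 0, 0, 0, 0, 0, 0]]])

```text
time: 9.85
tool_pos: [0.461, 0.2933, 0.1947]
tool_rot: [0.001, 0.999, 0.044, -0.0]
contact_force: [-0.1, -0.2, -2.1]
gripper_width: 0.048
grasp_force: 60.6
```

Run:
```python
from h import *
say()
g=dict(np.load("w3.npz"))
uv=np.array([blob(g,np.array(p),10) for p in [(230,111),(421,111),(404,329),(245,329)]]);print(uv.round(1).tolist(),"box",rectpose(onplane(g,uv,.05)[:,:2]))
f=look("w4")
s=state()["tool_pos"];P=pts(f)
k=P[(abs(P[:,0]-s[0])<.09)&(abs(P[:,1]-s[1])<.02)&(P[:,2]>.23)&(P[:,2]<.25)&(P[:,0]>s[0]+.02)];print("plaque top",k[:,0].max(),k[:,2].max(),np.polyfit(k[:,0]-s[0],k[:,1]-s[1],1))
k=P[(abs(P[:,2]-.0525)<.004)&(abs(P[:,0]-.46)<.12)&(abs(P[:,1]-.29)<.13)]; print("rack top",len(k),cv2.minAreaRect(k[:,:2].astype(np.float32)*1000))
for r in regions_of("liner",f)[:2]: print("liner",r["p"],cv2.minAreaRect(onplane(f,np.argwhere(r["pixels"])[:,::-1],.013)[:,:2].astype(np.float32)*1000))
```

```text
t 9.85 pos [0.461  0.2933 0.1947] yaw 0.0882 tilt [ 0.0005 -0.0004] F [-0.1 -0.2 -2.1] w 0.048 g 60.6
[[229.3, 111.1], [419.7, 110.7], [403.6, 329.5], [244.3, 329.7]] box (array([ 0.53997196, -0.0246908 ]), np.float64(-0.025658227101572274), np.float64(0.0002468211005234866))
plaque top 0.51005500414475 0.24834959332794426 [0.08024295 0.00069049]
rack top 7342 ((460.7700500488281, 293.98980712890625), (120.53199768066406, 157.945068359375), 5.1815619468688965)
liner 0.84 ((499.686279296875, 297.4817810058594), (41.265560150146484, 7.310133457183838), 4.7690863609313965)
liner 0.6 ((440.0130310058594, 218.0622100830078), (152.53268432617188, 27.783143997192383), 5.12691068649292)
```

Call:
jog_arm(moves=[[[0, 0, 0, 1, 0, 0, 0], [0, 0, 0, 2, 0, 0, 0], [0, 0, 0, 2, 0, 0, 0], [0, 0, 0, 2, 0, 0, 0], [0, 0, 0, 1.5, 0, 0, 0], [0, 0, 0, 1, 0, 0, 0], [0, 0, 0, 1, 0, 0, 0], [0, 0, 0, 0.7, 0, 0, 0], [0, 0, 0, 0.7, 0, 0, 0], [0, 0, 0, 0.6, 0, 0, 0], [0, 0, 0, 0.5, 0, 0, 0], [0, 0, 0, 0, 0, 0, 0], [0, 0, 0, 0, 0, 0, 0]]])

```text
time: 11.03
tool_pos: [0.4612, 0.294, 0.0653]
tool_rot: [0.0, 0.999, 0.044, -0.0]
contact_force: [0.3, 0.6, -2.2]
gripper_width: 0.049
grasp_force: 60.6
```

Run:
```python
from h import *
say()
```

```text
t 11.0333 pos [0.4612 0.294  0.0653] yaw 0.0888 tilt [ 0. -0.] F [ 0.3  0.6 -2.2] w 0.049 g 60.6
```

Bottom is about 10 mm above the liner with no side force. I'll lower it gently.

Call:
jog_arm(moves=[[[0, 0, 0, 0.3, 0, 0, 0], [0, 0, 0, 0.3, 0, 0, 0], [0, 0, 0, 0.2, 0, 0, 0], [0, 0, 0, 0.1, 0, 0, 0], [0, 0, 0, 0, 0, 0, 0], [0, 0, 0, 0, 0, 0, 0]]])

```text
time: 11.53
tool_pos: [0.4613, 0.294, 0.0563]
tool_rot: [-0.0, 0.999, 0.044, 0.0]
contact_force: [-0.3, -0.6, -3.1]
gripper_width: 0.052
grasp_force: 60.8
```

Call:
jog_arm(moves=[[[0, 0, 0, 0.1, 0, 0, 0], [0, 0, 0, 0.1, 0, 0, 0], [0, 0, 0, 0, 0, 0, 0], [0, 0, 0, 0, 0, 0, 0]]])

```text
time: 11.87
tool_pos: [0.4614, 0.2941, 0.0562]
tool_rot: [0.0, 0.999, 0.044, -0.0]
contact_force: [-5.3, -1.3, 10.4]
gripper_width: 0.049
grasp_force: 62.4
```

Call:
jog_arm(moves=[[[1.5, 0, 0, 0, 0, 0, 0], [3, 0, 0, 0, 0, 0, 0], [3, 0, 0, 0, 0, 0, 0], [3, 0, 0, 0, 0, 0, 0], [3, 0, 0, 0, 0, 0, 0], [3, 0, 0, -0.5, 0, 0, 0], [3, 0, 0, -1, 0, 0, 0], [3, 0, 0, -2, 0, 0, 0], [3, 0, 0, -3, 0, 0, 0], [3, 0, 0, -3, 0, 0, 0], [3, 0, 0, -3, 0, 0, 0], [3, 0, 0, -3, 0, 0, 0], [3, 0, 0, -3, 0, 0, 0], [3, 0, 0, -2, 0, 0, 0], [3, 0, 0, -1, 0, 0, 0], [3, 0, 0, 0, 0, 0, 0], [3, 0, 0, 0, 0, 0, 0], [3, 0, 0, 0, 0, 0, 0]]])

```text
time: 13.37
tool_pos: [0.4604, 0.2935, 0.2672]
tool_rot: [0.001, 0.999, 0.044, -0.002]
contact_force: [-0.2, -0.1, -0.8]
gripper_width: 0.353
grasp_force: 0.0
```

Run:
```python
from h import *
say(); f=look("w5"); P=pts(f)
k=P[(abs(P[:,0]-.461)<.08)&(abs(P[:,1]-.294)<.1)&(P[:,2]>.1)&(P[:,2]<.115)]
for y in(.234,.294,.354):
    q=k[abs(k[:,1]-y)<.02]; print(len(q),q.min(0).round(4),q.max(0).round(4),np.polyfit(q[:,0]-.461,q[:,1],1).round(4),np.median(q[:,2]).round(4))
cv2.imwrite("pics/c5.png",f["color"])
```

```text
t 13.3667 pos [0.4604 0.2935 0.2672] yaw 0.0887 tilt [ 0.0006 -0.0015] F [-0.2 -0.1 -0.8] w 0.353 g 0.0
987 [0.4169 0.2278 0.1001] [0.5162 0.2411 0.1108] [0.0891 0.2344] 0.1077
869 [0.4106 0.2866 0.1001] [0.5103 0.2998 0.1103] [0.0882 0.2933] 0.1078
996 [0.4061 0.3467 0.1001] [0.5056 0.3604 0.1101] [0.0884 0.3535] 0.1077
```

View pics/c5.png

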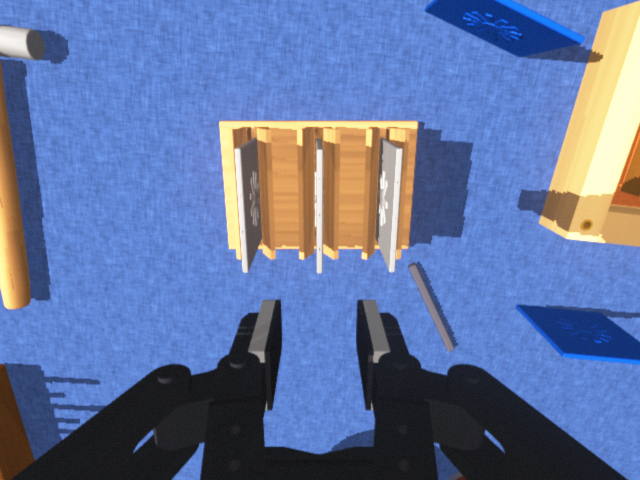

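The plaque stands in the middle slot at (318,205), at the same height as its neighbours (0.108). Next, a static measurement of the box.

Call:
jog_arm(moves=[[[3, 0, 0, -1, 0, 0, 0.088], [3, 0.78, 3.48, -0.8, 0, 0, 0], [3, 0.78, 3.48, -0.8, 0, 0, 0], [3, 0.78, 3.48, -0.8, 0, 0, 0], [3, 0.78, 3.48, -0.8, 0, 0, 0], [3, 0.78, 3.48, -0.8, 0, 0, 0], [3, 0.78, 3.48, -0.8, 0, 0, 0], [3, 0.78, 3.48, -0.8, 0, 0, 0], [3, 0.78, 3.48, -0.8, 0, 0, 0], [3, 0.78, 3.48, -0.8, 0, 0, 0], [4, 0, 0, 0, 0, 0, 0], [4, 0, 0, 0, 0, 0, 0], [4, 0, 0, 0, 0, 0, 0], [4, 0, 0, 0, 0, 0, 0], [4, 0, 0, 0, 0, 0, 0], [4, 0, 0, 0, 0, 0, 0]]])

```text
time: 14.75
tool_pos: [0.5314, -0.018, 0.3508]
tool_rot: [-0.0, 1.0, 0.001, -0.0]
contact_force: [0.2, 1.0, 0.6]
gripper_width: 0.472
grasp_force: 0.0
```

```bash
cat > boxm.py <<'E'
from h import *
from scipy.ndimage import label
def boxpose(f,c=(.540,-.0247),th=-.0257,r=8):
    R=np.array([[np.cos(th),-np.sin(th)],[np.sin(th),np.cos(th)]])
    X=np.array([[.085,.065],[-.085,.065],[-.085,-.065],[.085,-.065]])@R.T+c
    uv0=proj(f,np.c_[X,np.full(4,.05)]); uv=np.array([blob(f,p,r) for p in uv0])
    return rectpose(onplane(f,uv,.05)[:,:2]),uv-uv0
E
python3 - <<'E'
from boxm import *
say(); f=look("w6"); print(boxpose(f)); say()
P=pts(f);k=P[(abs(P[:,2]-.0505)<.004)&(abs(P[:,0]-.54)<.12)&(abs(P[:,1]+.025)<.1)];print(np.median(k[:,2]),cv2.minAreaRect(k[:,:2].astype(np.float32)*1000))
g=dict(np.load("w3.npz"));print(boxpose(g,r=10))
for r in regions_of("cover",f)[:2]:
    Q=pts(f,r["pixels"]);print(r["p"],r["rect"],np.median(Q,0))
E
```

```text
t 14.75 pos [ 0.5314 -0.018   0.3508] yaw 0.0027 tilt [-0.0001 -0.0004] F [0.2 1.  0.6] w 0.472 g 0.0
((array([ 0.54040415, -0.02474321]), np.float64(-0.026066256220044055), np.float64(0.0001218820531460052)), array([[ 0.08613808, -0.55795864],
       [-0.05156966, -0.2597688 ],
       [ 0.07275314, -0.2076133 ],
       [ 0.06386486, -0.503875  ]]))
t 14.8 pos [ 0.5314 -0.0181  0.351 ] yaw 0.0025 tilt [-0.0001 -0.0002] F [-0.3  0.5 -0.1] w 0.464 g 0.0
0.05110776549021008 ((539.8704833984375, -24.501510620117188), (160.54393005371094, 200.36289978027344), 88.52227020263672)
((array([ 0.53997196, -0.0246908 ]), np.float64(-0.02565822710157229), np.float64(0.0002468211005234727)), array([[ 0.09820063, -0.30533316],
       [-0.09349006,  0.27094786],
       [ 0.08560093,  0.28890523],
       [-0.13870787, -0.32526631]]))
0.84 [573.1, 162.6, 133.5, 196.0] [ 0.54769019 -0.32998929  0.00609069]
```

Call:
jog_arm(moves=[[[4, 0, 4, 0, 0, 0, 0], [4, 0, 4, 0, 0, 0, 0], [4, 0, 4, 0, 0, 0, 0], [4, 0, 4, 0, 0, 0, 0], [4, 0, 4, 0, 0, 0, 0], [4, 0, 4, 0, 0, 0, 0], [4, 0, 4, 0, 0, 0, 0], [4, 0, 4, 0, 0, 0, 0], [4, 0, 0, 0, 0, 0, 0], [4, 0, 0, 0, 0, 0, 0], [4, 0, 0, 0, 0, 0, 0], [4, 0, 0, 0, 0, 0, 0], [4, 0, 0, 0, 0, 0, 0]]])

```text
time: 15.93
tool_pos: [0.5323, -0.3378, 0.3518]
tool_rot: [0.0, 1.0, 0.001, 0.0]
contact_force: [0.3, -0.1, 0.6]
gripper_width: 0.466
grasp_force: 0.0
```

```bash
cat >> boxm.py <<'E'
def coverholes(f,zt=.005,amin=40,amax=2500,reg=None):
    "hole centres from the network mask: small non-cover islands inside hull"
    m=(reg if reg is not None else regions_of("cover",f)[0]["pixels"]).astype(np.uint8)
    cs,h=cv2.findContours(m,cv2.RETR_CCOMP,cv2.CHAIN_APPROX_NONE); out=[]
    for i,c in enumerate(cs):
        if h[0][i][3]>=0:
            (u,v),(w,hh),a=cv2.minAreaRect(c); out.append((round(u,1),round(v,1),round(w,1),round(hh,1)))
    return out
E
python3 - <<'E'
from boxm import *
say(); f=look("w7")
for r in regions_of("cover",f)[:2]:
    Q=pts(f,r["pixels"]);print(r["p"],r["rect"],np.median(Q,0),coverholes(f,reg=r["pixels"]))
P=pts(f);k=P[(abs(P[:,2]-.039)<.006)&(abs(P[:,0]-.54)<.1)&(abs(P[:,1]+.34)<.08)];print("rib",len(k),np.median(k,0),cv2.minAreaRect(k[:,:2].astype(np.float32)*1000))
k=P[(abs(P[:,2]-.006)<.002)&(abs(P[:,0]-.54)<.14)&(abs(P[:,1]+.34)<.13)];print(len(k),np.median(k,0),cv2.minAreaRect(k[:,:2].astype(np.float32)*1000))
E
```

```text
t 15.9333 pos [ 0.5323 -0.3378  0.3518] yaw 0.0027 tilt [0.0002 0.0003] F [ 0.3 -0.1  0.6] w 0.466 g 0.0
0.63 [318.2, 162.8, 174.9, 196.4] [ 0.55098962 -0.33914642  0.00618475] [(290.8, 245.8, 12.0, 11.3), (388.0, 218.5, 12.0, 13.4), (294.7, 173.4, 116.5, 31.6), (247.0, 114.0, 14.1, 14.1), (345.6, 158.3, 118.0, 32.4), (355.0, 80.5, 14.0, 17.0)]
rib 576 [ 0.54015124 -0.34019638  0.0411103 ] ((539.0578002929688, -340.02032470703125), (60.280147552490234, 12.08983039855957), 16.184358596801758)
13805 [ 0.55324026 -0.3391175   0.00613099] ((548.4688720703125, -330.005859375), (236.60643005371094, 267.4097595214844), 87.23921203613281)
```

View pics/w7.png

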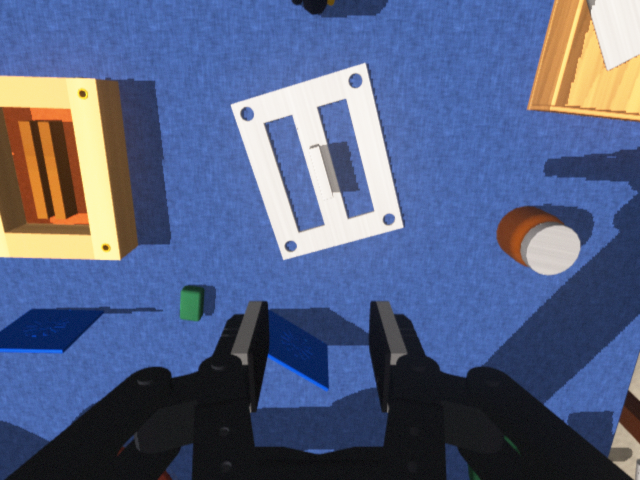

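The cover's holes show at (291,246), (388,218), (247,114) and (355,80), and the rib at (323,170).

Run:
```python
from boxm import *
f=dict(np.load("w7.npz"))
for z in(.005,):
    uv=np.array([(290.8,245.8),(388,218.5),(247,114),(355,80.5)])
    g=cv2.cvtColor(f["color"],cv2.COLOR_BGR2GRAY)
    uv2=np.array([blob(f,p,13) for p in uv]); print(uv2.round(1).tolist())
    print(rectpose(onplane(f,uv,z)[:,:2],tgt=.28),rectpose(onplane(f,uv2,z)[:,:2],tgt=.28))
w=rectpose(onplane(f,uv2,.005)[:,:2],tgt=.28); c,th=np.array([.5390,-.3400]),w[1]
s=state()["tool_pos"]; d=c-s[:2]; x=np.array([np.cos(th),np.sin(th)]);y=np.array([np.sin(th),-np.cos(th)])
print("tool shift after turn to",th,d@x,d@y)
```

```text
[[287.0, 251.7], [389.4, 222.0], [246.0, 113.6], [354.8, 80.2]]
(array([ 0.53957581, -0.33998864]), np.float64(0.2848232231873267), np.float64(0.0008269965141223662)) (array([ 0.53653943, -0.33885098]), np.float64(0.2764878071612114), np.float64(0.0054546115897893405))
tool shift after turn to 0.2764878071612114 0.005943319094383662 0.003815721531205754
```

Call:
jog_arm(moves=[[[4, 0, 0, 1, 0, 0, -0.0934], [4, 0, 0, 2, 0, 0, -0.0934], [4, 0, 0, 2, 0, 0, -0.0934], [4, 0.3, 0.2, 2.5, 0, 0, 0], [4, 0.3, 0.2, 2.5, 0, 0, 0], [4, 0, 0, 2.5, 0, 0, 0], [4, 0, 0, 2.5, 0, 0, 0], [4, 0, 0, 2.5, 0, 0, 0], [4, 0, 0, 2.5, 0, 0, 0], [4, 0, 0, 2.5, 0, 0, 0], [4, 0, 0, 2, 0, 0, 0], [4, 0, 0, 1, 0, 0, 0], [4, 0, 0, 0.5, 0, 0, 0], [4, 0, 0, 0, 0, 0, 0], [4, 0, 0, 0, 0, 0, 0], [4, 0, 0, 0, 0, 0, 0]]])

```text
time: 17.37
tool_pos: [0.5399, -0.3421, 0.0934]
tool_rot: [0.001, 0.99, 0.14, 0.001]
contact_force: [-0.0, -0.4, 0.1]
gripper_width: 0.472
grasp_force: 0.0
```

Run:
```python
from h import *
say()
f=look("w8")
P=pts(f);k=P[(abs(P[:,2]-.039)<.006)&(abs(P[:,0]-.54)<.1)&(abs(P[:,1]+.34)<.08)];print("rib",len(k),np.median(k,0),cv2.minAreaRect(k[:,:2].astype(np.float32)*1000))
```

```text
t 17.3667 pos [ 0.5399 -0.3421  0.0934] yaw 0.2812 tilt [0.0012 0.0011] F [-0.  -0.4  0.1] w 0.472 g 0.0
rib 2416 [ 0.54236033 -0.33934228  0.0409829 ] ((539.4554443359375, -339.9783020019531), (59.963924407958984, 11.64461612701416), 16.27029800415039)
```

Call:
jog_arm(moves=[[[4, 0, -0.2, 1, 0, 0, 0], [4, 0, 0, 1.5, 0, 0, 0], [4, 0, 0, 1.5, 0, 0, 0], [4, 0, 0, 1.5, 0, 0, 0], [4, 0, 0, 1, 0, 0, 0], [4, 0, 0, 0.8, 0, 0, 0], [4, 0, 0, 0.6, 0, 0, 0], [4, 0, 0, 0.3, 0, 0, 0], [4, 0, 0, 0, 0, 0, 0], [4, 0, 0, 0, 0, 0, 0], [4, 0, 0, 0, 0, 0, 0]]])

```text
time: 18.33
tool_pos: [0.5388, -0.3399, 0.0102]
tool_rot: [0.001, 0.99, 0.14, 0.001]
contact_force: [-0.3, -0.7, 0.3]
gripper_width: 0.47
grasp_force: 0.0
```

Run:
```python
from h import *
say()
```

```text
t 18.3333 pos [ 0.5388 -0.3399  0.0102] yaw 0.281 tilt [0.0006 0.0006] F [-0.3 -0.7  0.3] w 0.47 g 0.0
```

Call:
jog_arm(moves=[[[0.8, 0, 0, 0, 0, 0, 0], [0.8, 0, 0, 0, 0, 0, 0], [0, 0, 0, 0, 0, 0, 0], [0, 0, 0, 0, 0, 0, 0], [0, 0, 0, 0, 0, 0, 0], [0, 0, 0, 0, 0, 0, 0], [0, 0, 0, 0, 0, 0, 0], [0, 0, 0, 0, 0, 0, 0]]])

```text
time: 19.0
tool_pos: [0.5387, -0.3398, 0.0102]
tool_rot: [0.0, 0.99, 0.14, 0.0]
contact_force: [-0.7, 0.2, 5.6]
gripper_width: 0.132
grasp_force: 60.2
```

Run:
```python
from h import *
say()
```

```text
t 19.0 pos [ 0.5387 -0.3398  0.0102] yaw 0.281 tilt [0.0005 0.0004] F [-0.7  0.2  5.6] w 0.132 g 60.2
```

Call:
jog_arm(moves=[[[0, 0, 0, -0.3, 0, 0, 0], [0, 0, 0, -0.6, 0, 0, 0], [0, 0, 0, -1, 0, 0, 0], [0, 0, 0, -1.5, 0, 0, 0], [0, 0, 0, -1.8, 0, 0, 0], [0, 0, 0, -1.8, 0, 0, 0], [0, 0, 0, -1.8, 0, 0, 0], [0, 0, 0, -1.5, 0, 0, 0], [0, 0, 0, -1, 0, 0, 0], [0, 0, 0, -0.5, 0, 0, 0], [0, 0, 0, -0.2, 0, 0, 0], [0, 0, 0, 0, 0, 0, 0], [0, 0, 0, 0, 0, 0, 0], [0, 0, 0, 0, 0, 0, 0]]])

```text
time: 20.17
tool_pos: [0.5375, -0.3389, 0.1277]
tool_rot: [-0.001, 0.99, 0.14, -0.001]
contact_force: [0.2, -0.0, -3.5]
gripper_width: 0.131
grasp_force: 58.8
```

```bash
cat >> boxm.py <<'E'
def plate(f,s,th):
    "plane of the held cover's top, in tool-aligned axes about TCP"
    P=pts(f)-s; x=P[:,0]*np.cos(th)+P[:,1]*np.sin(th); y=-P[:,0]*np.sin(th)+P[:,1]*np.cos(th); z=P[:,2]
    k=(abs(z+.005)<.012)&(abs(x)<.11)&(abs(y)<.09)&(x>0); A=np.c_[x[k],y[k],np.ones(k.sum())]
    for _ in range(3):
        c=np.linalg.lstsq(A,z[k],rcond=None)[0]; ok=abs(A@c-z[k])<.002; A=A[ok]; idx=np.flatnonzero(k)[ok]; k=np.zeros_like(k); k[idx]=True
    Q=np.c_[x[k],y[k]].astype(np.float32)
    return c,len(Q),Q[:,0].max(),np.percentile(Q[:,1],[.5,99.5])
E
python3 - <<'E'
from boxm import *
say(); f=look("w9"); s=state()
w,a,b,c=s["tool_rot"]; print(plate(f,s["tool_pos"],2*np.arctan2(b,a)),s["ft_torque"])
for r in regions_of("cover",f)[:2]: print(r["p"],r["rect"],coverholes(f,reg=r["pixels"]))
E
```

```text
t 20.1667 pos [ 0.5375 -0.3389  0.1277] yaw 0.281 tilt [-0.0009 -0.0009] F [ 0.2 -0.  -3.5] w 0.131 g 58.8
(array([-0.00101134,  0.00244002, -0.00430648]), 77256, np.float32(0.10020418), array([-0.07943044,  0.0795134 ])) [-0.00109811  0.04133904 -0.05393335]
0.92 [317.8, 263.1, 483.7, 433.9] [(135.0, 94.5, 47.4, 38.9), (502.8, 95.2, 39.6, 47.4)]
```

View pics/w9.png

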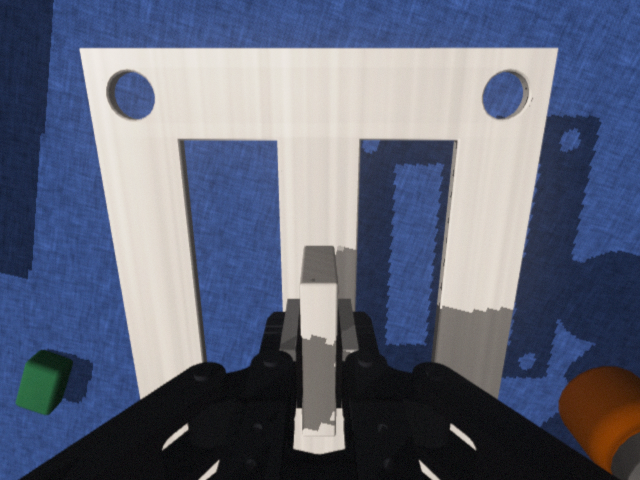

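The cover is held level and centred, with its two far holes at (131,95) and (507,94). I'll turn it and carry it over the box.

Call:
jog_arm(moves=[[[0, 0, 0, 0, 0, 0, 0.05], [0, 0, 0, 0, 0, 0, 0.07], [0, 0, 0, 0, 0, 0, 0.07], [0, 0, 0, 0, 0, 0, 0.07], [0, 0, 0, 0, 0, 0, 0.047], [0, -0.02, -1.31, 0, 0, 0, 0], [0, -0.05, -2.62, 0, 0, 0, 0], [0, -0.05, -2.62, 0, 0, 0, 0], [0, -0.05, -2.62, 0, 0, 0, 0], [0, -0.05, -2.62, 0, 0, 0, 0], [0, -0.05, -2.62, 0, 0, 0, 0], [0, -0.05, -2.62, 0, 0, 0, 0], [0, -0.05, -2.62, 0, 0, 0, 0], [0, -0.05, -2.62, 0, 0, 0, 0], [0, -0.05, -2.62, 0, 0, 0, 0], [0, -0.05, -2.62, 0, 0, 0, 0], [0, -0.05, -2.62, 0, 0, 0, 0], [0, -0.02, -1.31, 0, 0, 0, 0], [0, 0, 0, 0, 0, 0, 0], [0, 0, 0, 0, 0, 0, 0]]])

```text
time: 21.93
tool_pos: [0.5402, -0.0245, 0.1291]
tool_rot: [0.0, 1.0, -0.012, -0.0]
contact_force: [-0.9, 0.3, -3.5]
gripper_width: 0.131
grasp_force: 59.1
```

Call:
jog_arm(moves=[[[0, 0, 0, 0, 0, 0, 0], [0, 0, 0, 0, 0, 0, 0], [0, 0, 0, 0, 0, 0, 0]]])

```text
time: 22.18
tool_pos: [0.5405, -0.026, 0.1293]
tool_rot: [0.0, 1.0, -0.014, -0.0]
contact_force: [0.3, 0.4, -4.0]
gripper_width: 0.131
grasp_force: 59.1
```

Run:
```python
from boxm import *
say(); f=look("w10"); s=state()
w,a,b,c=s["tool_rot"]; print(plate(f,s["tool_pos"],2*np.arctan2(b,a)))
d=np.array([.5401,-.0247])-s["tool_pos"][:2]; th=2*np.arctan2(b,a)
print("shift",d@[np.cos(th),np.sin(th)],d@[np.sin(th),-np.cos(th)])
```

```text
t 22.1833 pos [ 0.5405 -0.026   0.1293] yaw -0.0274 tilt [ 0.0001 -0.    ] F [ 0.3  0.4 -4. ] w 0.131 g 59.1
(array([ 0.00043335,  0.00042602, -0.00415715]), 77278, np.float32(0.1002925), array([-0.0793677 ,  0.07958835]))
shift -0.0004537232090730753 -0.0011847378122833898
```

Call:
jog_arm(moves=[[[0, 0, -0.1, 0.4, 0, 0, 0], [0, 0, 0, 0.8, 0, 0, 0], [0, 0, 0, 1, 0, 0, 0], [0, 0, 0, 1, 0, 0, 0], [0, 0, 0, 0.8, 0, 0, 0], [0, 0, 0, 0.6, 0, 0, 0], [0, 0, 0, 0.5, 0, 0, 0], [0, 0, 0, 0.3, 0, 0, 0], [0, 0, 0, 0.2, 0, 0, 0], [0, 0, 0, 0.2, 0, 0, 0], [0, 0, 0, 0, 0, 0, 0], [0, 0, 0, 0, 0, 0, 0], [0, 0, 0, 0, 0, 0, 0], [0, 0, 0, 0, 0, 0, 0], [0, 0, 0, 0, 0, 0, 0], [0, 0, 0, 0, 0, 0, 0]]])

```text
time: 23.57
tool_pos: [0.5407, -0.024, 0.0715]
tool_rot: [0.0, 1.0, -0.013, 0.0]
contact_force: [0.7, -1.1, -3.6]
gripper_width: 0.136
grasp_force: 59.1
```

Run:
```python
from boxm import *
say(); f=look("w11"); s=state()
w,a,b,c=s["tool_rot"]; th=2*np.arctan2(b,a); print(plate(f,s["tool_pos"],th))
# hole ellipse vs expected insert pixel
R=np.array([[np.cos(th),-np.sin(th)],[np.sin(th),np.cos(th)]])
z=s["tool_pos"][2]-.0097
for Y in(.065,-.065):
    b2=np.array([[np.cos(-.0259),-np.sin(-.0259)],[np.sin(-.0259),np.cos(-.0259)]])@[.085,Y]+[.5401,-.0247]
    u=proj(f,np.r_[b2,.05])[0]; h=proj(f,np.r_[R@[.085,Y]+s["tool_pos"][:2],z])[0]; ht=proj(f,np.r_[R@[.085,Y]+s["tool_pos"][:2],z+.005])[0]
    print("insert px pred",u.round(1),"hole under",h.round(1),"top",ht.round(1))
for r in regions_of("cover",f)[:1]: print(coverholes(f,reg=r["pixels"]))
c=f["color"]; A=np.hstack([cv2.resize(c[50:150,80:200],None,fx=3.2,fy=3.2),cv2.resize(c[50:150,440:560],None,fx=3.2,fy=3.2)]);cv2.imwrite("pics/c11.png",A)
```

```text
t 23.5667 pos [ 0.5407 -0.024   0.0715] yaw -0.026 tilt [0.     0.0002] F [ 0.7 -1.1 -3.6] w 0.136 g 59.1
(array([ 0.00074937,  0.0005398 , -0.00408341]), 77301, np.float32(0.10033897), array([-0.07926041,  0.07967026]))
insert px pred [153.1  98.9] hole under [138.2  97.3] top [132.1  97.1]
insert px pred [488.5  98.7] hole under [499.6  97.1] top [505.8  96.9]
[(134.3, 95.8, 46.7, 40.3), (502.3, 95.4, 40.2, 48.7)]
```

View pics/c11.png

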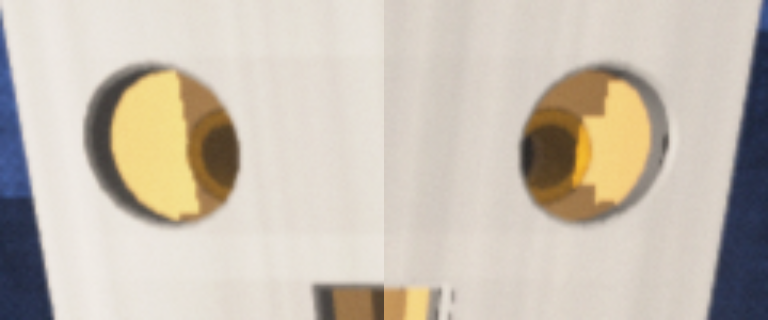

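Both inserts show through the far holes, about where predicted. I'll make a final trim of under 1 mm and let it settle.

Call:
jog_arm(moves=[[[0, 0, 0.08, 0.1, 0, 0, 0], [0, 0, 0, 0, 0, 0, 0], [0, 0, 0, 0, 0, 0, 0], [0, 0, 0, 0, 0, 0, 0], [0, 0, 0, 0, 0, 0, 0], [0, 0, 0, 0, 0, 0, 0], [0, 0, 0, 0, 0, 0, 0], [0, 0, 0, 0, 0, 0, 0], [0, 0, 0, 0, 0, 0, 0], [0, 0, 0, 0, 0, 0, 0]]])

```text
time: 24.5
tool_pos: [0.5405, -0.0248, 0.0703]
tool_rot: [0.0, 1.0, -0.013, 0.0]
contact_force: [0.4, 0.5, -4.3]
gripper_width: 0.131
grasp_force: 59.1
```

Run:
```python
from boxm import *
say(); f=look("w12"); s=state(); w,a,b,c=s["tool_rot"]; print(plate(f,s["tool_pos"],2*np.arctan2(b,a)))
g=grab_frame("top");P=pts(g);
k=P[(abs(P[:,0]-.461)<.08)&(abs(P[:,1]-.294)<.1)&(P[:,2]>.1)&(P[:,2]<.115)]; print([((abs(k[:,1]-y)<.02).sum()) for y in(.234,.294,.354)])
say()
```

```text
t 24.5 pos [ 0.5405 -0.0248  0.0703] yaw -0.026 tilt [0.     0.0001] F [ 0.4  0.5 -4.3] w 0.131 g 59.1
(array([ 0.00040442,  0.00060657, -0.00418631]), 77288, np.float32(0.10024384), array([-0.07927732,  0.07967971]))
[np.int64(81), np.int64(85), np.int64(83)]
t 24.6 pos [ 0.5405 -0.0248  0.0703] yaw -0.026 tilt [-0.  0.] F [ 0.1 -0.3 -3.4] w 0.129 g 59.1
```

```bash
python3 -c "
from plant import *
print(job_done())"
```

```text
the job is handed in; nothing more can be done
None
```

The job is handed in at 24.6 s: the plaque stands in the rack's free middle slot, and the cover is held level about 1 cm above the box rim. By measurement its holes are centred over the inserts to within about 1 mm, though the camera showed only two of the four.

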